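Dock the tall spray can in its bay

TASK

Put the tall white spray can away in its grey bay: with the fingers low at its foot, push it so that it slides upright across the blue mat (do not lift it, lean it or hold it by its upper part) and gently into the bay until it presses lightly on the orange sprung pad, without driving the pad hard against its stop. Then, leaving the can resting against the pad, slide the steel bar with the red knob all the way shut behind it. Leave the amber bottle, the chip tray and the snips where they are.

Things in the scene. Friction and masses are not known exactly. Their poses are not given: they have to be found in the camera images.
- can_mid (a point): the tall spray can, white with a teal band, aluminium shoulder and red cap: straight round body 52 mm in diameter, 188 mm tall in all, standing loose on the mat. This point is on its axis, half-way up, 94 mm above its foot; z runs up the axis. The gripper's body stays clear of it if the tool is tilted 30 to 40 degrees, fingertips leading.
- can: the same can; origin at the centre of its foot. 0.34 to 0.48 kg, friction on the mat about 0.6; both vary, so that it takes 1.5 to 3.5 N to slide it. Pushed higher than about 35 mm above the mat it tends to topple. Fingers may touch only its bottom third (60 mm).
- bay: the fixed grey bay, open to its own -x; the can goes in along its +x. Origin on the mat on the centre line; y across, z up. The can slides on the mat all the way (no floor plate before x = +5 mm). Two cheeks, 50 mm high, 8 mm thick, 60 mm apart inside, begin at x = -37 mm. The bar crosses at x = -80 mm: 8 mm thick in x, 57 to 67 mm up.
- bar_guide (a point): centre of the top of the bar's fixed guide block, at x = -80, y = +92 mm in the bay's frame: 22 mm in the bay's x, 34 mm in y, 75 mm tall.
- backstop: fixed rail in the bay (the bay's origin and axes) carrying a clamp block with an orange sprung pad in front, 40 mm wide, 10 to 46 mm up. The clamp's place varies and is not measured: the pad's free face is at x = -20 to 0 mm, so the can's axis is at -46 to -26 mm at first touch. The pad gives 0.5 N/mm for 6 mm, then is hard; over 8 N is too hard. Friction holds the can against it.
- bar_knob (a point): the upright red knob on the outer end of the steel bar: 20 mm in diameter, free from 67 to 102 mm above the mat; this point is on its axis 86 mm above the mat. It moves only along the bay's y, at x = -80 mm in the bay's frame, from y = +225 mm (open) to +125 mm (shut).
- bar (a joint): travel of the steel bar in m: 0 open, 0.100 fully shut (end stop). It grows as the knob moves along the bay's -y, takes about 2 N to move and stays where it is left. The bar's free end lies 155 mm from the knob's axis on the -y side.
- dispenser: bystander: amber glass bottle with black cap, 52 mm in diameter, 140 mm tall, standing loose; origin at the centre of its foot.
- tray: bystander: loose open black tray with chips, 90 x 120 x 25 mm; origin at the centre of its underside.
- snips: bystander: red-handled snips lying loose, about 150 mm long along their x, 60 mm wide, 12 mm high; origin at the pivot, on the mat.

How it is judged:
On the way, in this order (a step that is already met when the one before it is completed fails the run):
1. the can stands in the bay, pressed lightly against the sprung pad (contact force between can and backstop above 0.7 N and x of can_mid in the frame of bay above -0.055 m and angle between can_mid's own z axis and vertical below 0.1 rad), for 0.2 s.
2. the bar is slid shut behind the can (value of joint bar above 0.094 m), for 0.2 s.
At the end, for the whole second after the job is handed in: The can stands upright (within 0.06 rad) and still on the mat between the bay's cheeks, within 12 mm of its centre line, resting against the sprung pad with more than 0.25 N, and the bar is shut behind it (travel over 94 of 100 mm) (value of joint bar above 0.094 m and contact force between can and backstop above 0.25 N and x of can_mid in the frame of bay above -0.055 m and y of can_mid in the frame of bay between -0.012 and 0.012 m and angle between can_mid's own z axis and vertical below 0.06 rad and height (world z) of can_mid below 0.1 m and linear speed of can below 0.01 m/s); the robot touches nothing.
It fails at once if the can leans more than 0.2 rad, or is lifted off the mat (its middle above 106 mm) (angle between can_mid's own z axis and vertical above 0.2 rad or height (world z) of can_mid above 0.106 m).
It fails at once if the fingers touch the can above its bottom third (grasp point over 80 mm high while touching) (contact force between the fingers and can above 0.5 N and height (world z) of the grasp point above 0.08 m).
It fails at once if the pad is driven hard: over 8 N between can and pad (contact force between can and backstop above 8 N).
It fails at once if the robot presses the can with more than 15 N (contact force between the arm and can above 15 N).
It fails at once if the amber bottle, the chip tray or the snips are moved more than 15 mm (distance of any of dispenser, tray, snips from where it was at the start of the episode above 0.015 m).
It also fails if it takes over 72 s, if anything falls off the work surface, if the arm or the gripper's body presses on something with over 40 N, if the wrist force passes 120 N, or if a joint passes its speed limit or range.

ROBOT

A 6-joint arm with a two-finger parallel gripper is mounted at the origin on the work surface. World frame = base frame: x ahead of the robot, y to its left, z up, the work surface at z = 0. Lengths are in m, angles in rad, forces in N, time in s.
With the tool pointing down it reaches from about 0.25 to 0.775 m from the base axis. Payload 4 kg.
Tool frame: the origin (TCP) lies on the centre line of the jaws, within the pads' length; the fingertips stand 14 mm ahead of it and the grasp point (between the pads) lies 5 mm behind it (robot.tcp_to_tips is the distance from the TCP to the fingertips, in m); z points along the fingers, y is the line along which they close (so a half turn about z gives the same grasp; the last joint's range is limited). The gripper opens to 94 mm and grips with 3 to 60 N. Pads are 16 mm wide; open, the fingers measure 119 mm over their backs; the gripper's body (75 mm by 177 mm) begins 78 mm behind the grasp point.
Start: joints at [1.236, 0.087, 1.371, -0, 1.684, -0.103], TCP at [0.126, 0.535, 0.22] pointing down, gripper open.
Joint ranges: [-3.1, 3.1], [-0.76, 2.03], [0.27, 2.55], [-1.08, 4.22], [0.17, 2.65], [-2.57, 2.57]. Speed limits (rad/s): [2.79, 2.79, 3.14, 3.14, 3.14, 3.14].

INTERFACE

Orientations are given as [roll, pitch, yaw] about the fixed x, y, z axes, in that order (R = Rz(yaw) Ry(pitch) Rx(roll)).
In Python, from bench import robot gives the robot as it stands.
- The arm moves only by the tool carry_out, never from a script. Its argument "increments" is a list of rows, each a list of 3 entries, a list of its own where there are three numbers: the closure in counts, from 0 (fully open) to 255 (shut), then the shift along the tool's x, y, z in mm, then the turn about the tool's z in degrees. In form: [[fingers, [dx, dy, dz], twist], ...]. A call has 1 to 8 rows; each row shifts and turns the commanded pose from where the row before left it, along the tool's axes as they then stand; what a row does not reach is not made up. A row lasts 1/10 s, in which the tool goes at most 50 mm and 8.59 degrees, less where a joint would pass 70% of its speed; a pose out of reach is approached as far as the arm can. A call with a gripper value outside its range is refused whole. The fingers move at their own pace and stop on an object; the grip force is fixed at half the most. Time passes only in rows, so rows that do not move let the fingers close. It gives the time, the measured TCP pose, the force, the opening and the grip force at its end, in the units of the state.
- robot.get_obs(): the state, without advancing time (a new reading comes with each control period).
- robot.snapshot(name): name is "side" or "top"; returns the picture (384x512x3 uint8, blue, green, red); there is no depth.
- robot.get_calibration(name): a dict with "vfov" (degrees; the focal length in pixels is half the picture's height over the tangent of half this angle, whatever the lens; pixels are square), "cx", "cy" (the principal point, pixels), "T" (4x4, takes a point from camera to world coordinates). Camera axes: x right, y down, z forward; pixel columns grow to the right and rows downward; lengths in m; the calibration is good to about 2 mm. A picture is of the moment at which its call begins. get_calibration takes no time and is no camera call.
- robot.close_job(): hands the job in; it is judged then, once.
The state is a dict: "time": time; "joint_positions": joint angles; "qvel": joint speeds; "joint_torque": joint torques, N m; "tool_pos": TCP position; "ee_rot": TCP orientation; "wrist_force": force on the tool from outside, world axes, zero at the start; "wrist_torque": the same for the moment, N m; "width": finger opening in m; "finger_force": force on a finger pad.
Only numpy, scipy, OpenCV 4.12 (cv2) and the standard library are available. Lean on these libraries where they do the work, as an engineer would, in place of code of your own. Each camera call takes 0.05 s, during which the arm holds its last target. There are 200 camera calls.

## Working session

There is one attempt and no reset: what is moved stays moved. The work goes in short steps, Python scripts to look and compute and a tool call to move; the robot and the scene stay as the last step left them, time stands still between calls to the robot, and variables do not carry over. Pictures are saved under pics/ and viewed, at most 10 in all, crops included, and the job is handed in when it is done.

Besides the shell and the picture viewer there is one more tool, called as a command line: name --argument value ..., lists and objects as JSON in quotes. carry_out: Moves the arm, as the interface text tells. Its arguments: {"type":"object","properties":{"increments":{"type":"array","items":{"type":"array"}}},"required":["increments"]}

```bash
mkdir -p pics; python3 - <<'E'
from bench import robot
import cv2,numpy as np
o=robot.get_obs();print({k:np.round(v,3).tolist() for k,v in o.items()})
for n in("side","top"):
    cv2.imwrite(f"pics/{n}0.png",robot.snapshot(n));c=robot.get_calibration(n);print(n,c)
E
```

```text
{'time': 0.0, 'joint_positions': [1.236, 0.088, 1.372, -0.0, 1.684, -0.103], 'qvel': [-0.001, -0.0, 0.002, -0.001, -0.0, 0.002], 'joint_torque': [-0.002, -34.017, -30.243, 0.072, 0.033, -0.0], 'tool_pos': [0.126, 0.535, 0.218], 'ee_rot': [-3.139, -0.0, 2.91], 'wrist_force': [0.301, 0.072, -0.475], 'wrist_torque': [-0.001, -0.001, -0.009], 'finger_force': 0.0, 'width': 0.094}
side {'vfov': 47.115692625876626, 'cx': 255.99325652040915, 'cy': 192.61111082842424, 'T': array([[-0.91815997, -0.23567171,  0.31849823,  0.33161387],
       [-0.39618744,  0.55466079, -0.73170139,  0.68694029],
       [-0.00421716, -0.79800392, -0.6026375 ,  0.65215504],
       [ 0.        ,  0.        ,  0.        ,  1.        ]])}
top {'vfov': 46.96608698601608, 'cx': 248.27793889955248, 'cy': 196.26907367475607, 'T': array([[-0.00221309, -0.98373184,  0.17962955,  0.46443278],
       [-0.99978396,  0.00588909,  0.01993365,  0.02666586],
       [-0.02066722, -0.17954663, -0.98353234,  0.85179625],
       [ 0.        ,  0.        ,  0.        ,  1.        ]])}
```

View pics/side0.png

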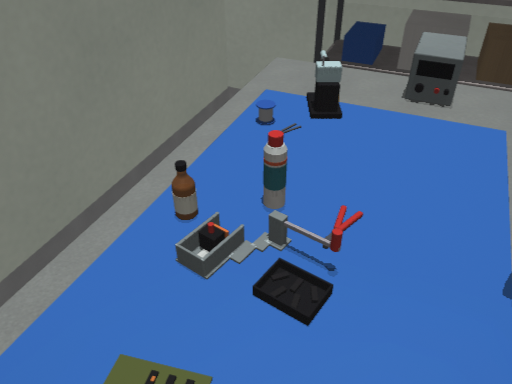

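View pics/top0.png

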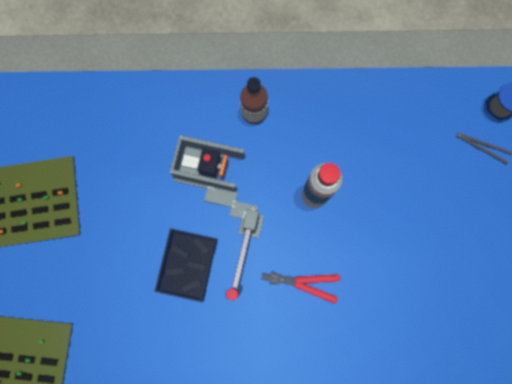

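The side view shows the can at about (275,170) with its cap at (275,139), the knob at about (336,238), the guide block at (278,228) and the bay at (210,245). The top view shows the cap at (330,174), the knob at (233,294), the guide at (251,219) and the bay at (205,162), open to the right.

```bash
cat > h.py <<'E'
import cv2,numpy as np
from bench import robot
def ray(n,u,v):
    c=robot.get_calibration(n);f=192/np.tan(np.radians(c["vfov"]/2));T=c["T"]
    d=T[:3,:3]@np.array([(u-c["cx"])/f,(v-c["cy"])/f,1.]);return T[:3,3],d/np.linalg.norm(d)
def onz(n,u,v,z):
    o,d=ray(n,u,v);return o+d*(z-o[2])/d[2]
def tri(a,b):
    (o1,d1),(o2,d2)=ray("side",*a),ray("top",*b)
    s=np.linalg.lstsq(np.c_[d1,-d2],o2-o1,rcond=None)[0]
    p,q=o1+s[0]*d1,o2+s[1]*d2;return (p+q)/2,np.linalg.norm(p-q)
def proj(n,p):
    c=robot.get_calibration(n);f=192/np.tan(np.radians(c["vfov"]/2));q=np.linalg.inv(c["T"])@np.r_[p,1]
    return np.array([c["cx"]+f*q[0]/q[2],c["cy"]+f*q[1]/q[2]])
def blobs(im,col,amin=12):
    h=cv2.cvtColor(im,cv2.COLOR_BGR2HSV)
    if col=="red": m=cv2.inRange(h,(0,170,90),(6,255,255))|cv2.inRange(h,(174,170,90),(180,255,255))
    else: m=cv2.inRange(h,(8,150,120),(20,255,255))
    n,l,s,c=cv2.connectedComponentsWithStats(m)
    return [(s[i].tolist(),c[i].round(1).tolist()) for i in range(1,n) if s[i,4]>=amin]
E
python3 - <<'E'
from h import *
s,t=cv2.imread("pics/side0.png"),cv2.imread("pics/top0.png")
for n,i in(("side",s),("top",t)):
    for b in blobs(i,"red"):print(n,b)
a=cv2.resize(t[120:310,160:360],None,fx=3,fy=3,interpolation=cv2.INTER_CUBIC)   # 600x570
cv2.imwrite("pics/tc.png",a)
b=cv2.resize(s[120:300,165:365],None,fx=3,fy=3,interpolation=cv2.INTER_CUBIC)
cv2.imwrite("pics/sc.png",b)
E
```

```text
side ([269, 130, 14, 10, 103], [275.8, 134.5])
side ([332, 206, 30, 30, 315], [344.1, 221.3])
side ([208, 222, 6, 5, 23], [210.4, 224.1])
top ([320, 165, 19, 17, 202], [329.5, 171.7])
top ([329, 277, 9, 3, 13], [333.2, 278.2])
top ([328, 296, 7, 5, 13], [331.2, 297.6])
```

View pics/tc.png

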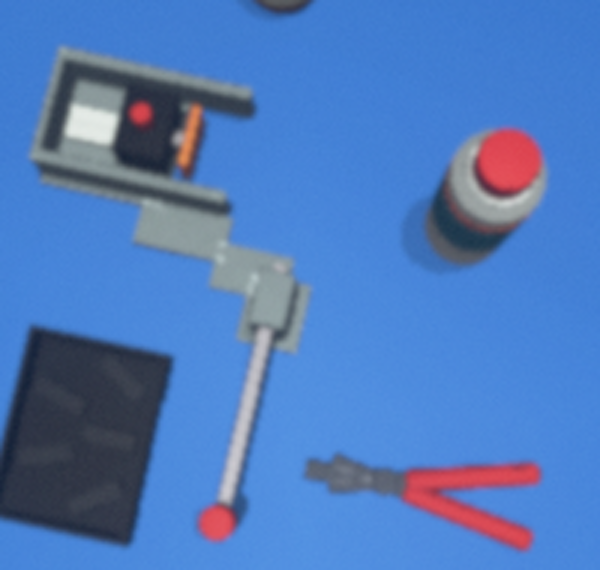

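View pics/sc.png

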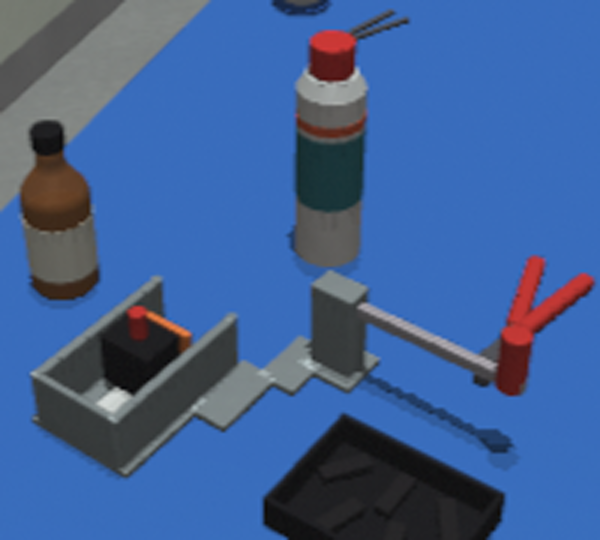

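The crops put the knob top at (232,293.6) in top and (336.8,230.6) in side, the guide top at (250,219) and (278,215), and the cap top at (329.5,172.5) and (276,134). The bay's mouth is at about (245,152) and (236,185) in the top view. The snips lie about 60 mm to the -y side of the bar.

```bash
python3 - <<'E'
from h import *
T=lambda u,v:((u+.5)/3-.5+160,(v+.5)/3-.5+120)
S=lambda u,v:((u+.5)/3-.5+165,(v+.5)/3-.5+120)
P={}
for k,s,t in(("knobtop",(515,333),(218,522)),("guide",(340,285),(272,298)),("captop",(333,41),(509,156)),("cheekR(y+)mouth",(236,318),(230,192)),("cheekL mouth",(159,281),(254,93)),("clampred",(137,310),(140,112)),("bottlecap",(47,128),(None,None))):
    if t[0] is None: continue
    P[k],e=tri(S(*s),T(*t));print(k,P[k].round(4),"err",e.round(4))
print("bottle foot side",onz("side",*S(66,285),0).round(3),"cap top",onz("top",254,85,.14).round(3))
print("canfoot side (front edge)",onz("side",*S(328,264),0).round(4))
print("captop z=.188",onz("top",*T(509,156),.188).round(4))
d=P["knobtop"][:2]-P["guide"][:2];print("dist knob-guide",np.linalg.norm(d))
y=d/np.linalg.norm(d);x=np.array([y[1],-y[0]]);print("bay x",x,"yaw",np.degrees(np.arctan2(x[1],x[0])))
o=P["guide"][:2]-(-.08*x+.092*y);print("bay origin",o)
R=np.c_[x,y]
for k in P:print(k,(R.T@(P[k][:2]-o)).round(4))
for k,u,v in(("L out",255,90),("L back outer",64,47),("R back outer",33,157),("R mouth outer",230,200)):print(k,(R.T@(onz("top",*T(u,v),.05)[:2]-o)).round(4))
print("pad top",(R.T@(onz("top",*T(203,107),.046)[:2]-o)).round(4),(R.T@(onz("top",*T(186,172),.046)[:2]-o)).round(4))
for n,u,v in(("jaw",308,468),("handle",540,472),("h2",527,542),("pivot",405,485)):
    w=onz("top",*T(u,v),.01);print(n,w.round(3),(R.T@(w[:2]-o)).round(3))
for u,v in((33,327),(172,356),(130,543)):
    w=onz("top",*T(u,v),.025);print("tray",w.round(3),(R.T@(w[:2]-o)).round(3))
E
```

```text
knobtop [0.4378 0.0688 0.1025] err 0.0012
guide [0.5652 0.0388 0.0765] err 0.0
captop [ 0.6222 -0.0847  0.1883] err 0.0021
cheekR(y+)mouth [0.6338 0.0647 0.0448] err 0.0042
cheekL mouth [0.6993 0.0502 0.0451] err 0.0004
clampred [0.6782 0.1181 0.079 ] err 0.0001
bottle foot side [0.79  0.035 0.   ] cap top [0.788 0.031 0.14 ]
canfoot side (front edge) [ 0.6141 -0.0675  0.    ]
captop z=.188 [ 0.6234 -0.0846  0.188 ]
dist knob-guide 0.13083038728637988
bay x [0.22883119 0.97346612] yaw 76.77173138576782
bay origin [0.6730423  0.09566089]
knobtop [-0.08    0.2228]
guide [-0.08   0.092]
captop [-0.1872  0.0082]
cheekR(y+)mouth [-0.0391  0.0311]
cheekL mouth [-0.0382 -0.036 ]
clampred [0.0231 0.0001]
L out [-0.0387 -0.0368]
L back outer [ 0.0856 -0.0376]
R back outer [0.0864 0.0359]
R mouth outer [-0.0397  0.0352]
pad top [-0.009  -0.0199] [-0.0085  0.0232]
jaw [0.467 0.018 0.01 ] [-0.123  0.183]
handle [ 0.464 -0.127  0.01 ] [-0.264  0.153]
h2 [ 0.422 -0.117  0.01 ] [-0.264  0.196]
pivot [ 0.456 -0.043  0.01 ] [-0.184  0.179]
tray [0.554 0.19  0.025] [0.064 0.137]
tray [0.536 0.102 0.025] [-0.025  0.135]
tray [0.422 0.127 0.025] [-0.027  0.251]
```

Everything agrees with the sizes given: bay yaw is about 76.8°, its origin (0.673,0.095), and the can sits at (-187,+9) mm in the bay's frame. The rows have no tilt command, so I'll test whether reaching past the arm's limit along the bay's x tilts the tool.

carry_out --increments '[[0, [0, 50, 0], 0], [0, [0, 50, 0], 0], [0, [0, 50, 0], 0], [0, [0, 50, 0], 0], [0, [0, 50, 0], 0], [0, [0, 50, 0], 0], [0, [0, 50, 0], 0], [0, [0, 50, 0], 0]]'

```text
time: 0.9
tool_pos: [0.2011, 0.8518, 0.1818]
ee_rot: [3.093, -0.001, 2.91]
wrist_force: [-0.4, -0.6, 1.0]
width: 0.0942
finger_force: 0.0
```

```bash
python3 - <<'E'
from h import *
o=robot.get_obs();print({k:np.round(o[k],3).tolist() for k in("time","joint_positions","tool_pos","ee_rot")})
E
```

```text
{'time': 0.9, 'joint_positions': [1.273, 0.913, 0.279, 0.004, 1.901, -0.065], 'tool_pos': [0.201, 0.852, 0.182], 'ee_rot': [3.093, -0.001, 2.91]}
```

It does: 3° of tilt, tips outward, once the elbow reached its limit. I'll push further.

carry_out --increments '[[0, [0, 50, 0], 0], [0, [0, 50, 0], 0], [0, [0, 50, 0], 0], [0, [0, 50, 0], 0], [0, [0, 50, -20], 0], [0, [0, 50, -20], 0], [0, [0, 50, -20], 0], [0, [0, 50, -20], 0]]'

```text
time: 1.7
tool_pos: [0.2209, 0.9358, 0.2217]
ee_rot: [2.804, 0.0, 2.91]
wrist_force: [-1.0, -0.1, 0.2]
width: 0.0939
finger_force: 0.0
```

```bash
python3 - <<'E'
from h import *
o=robot.get_obs();print({k:np.round(o[k],3).tolist() for k in("time","joint_positions","tool_pos","ee_rot")})
E
```

```text
{'time': 1.7, 'joint_positions': [1.272, 0.891, 0.274, 0.022, 1.64, -0.061], 'tool_pos': [0.221, 0.936, 0.222], 'ee_rot': [2.804, 0.0, 2.91]}
```

carry_out --increments '[[0, [0, 50, -20], 0], [0, [0, 50, -20], 0], [0, [0, 50, -20], 0], [0, [0, 50, -20], 0], [0, [0, 50, -20], 0], [0, [0, 50, -20], 0]]'

```text
time: 2.3
tool_pos: [0.2248, 0.9523, 0.3334]
ee_rot: [2.606, 0.0, 2.91]
wrist_force: [-0.5, -0.9, -0.5]
width: 0.094
finger_force: 0.0
```

```bash
python3 - <<'E'
from h import *
o=robot.get_obs();print({k:np.round(o[k],3).tolist() for k in("time","joint_positions","tool_pos","ee_rot")})
E
```

```text
{'time': 2.3, 'joint_positions': [1.269, 0.79, 0.275, 0.036, 1.543, -0.062], 'tool_pos': [0.225, 0.952, 0.333], 'ee_rot': [2.606, 0.0, 2.91]}
```

carry_out --increments '[[0, [0, 50, 0], 0], [0, [0, 50, 0], 0]]'

```text
time: 2.5
tool_pos: [0.2292, 0.9711, 0.3482]
ee_rot: [2.535, 0.0, 2.91]
wrist_force: [-0.8, 0.3, -1.7]
width: 0.0939
finger_force: 0.0
```

```bash
python3 - <<'E'
from h import *
o=robot.get_obs();print({k:np.round(o[k],4).tolist() for k in("time","joint_positions","tool_pos","ee_rot")})
E
```

```text
{'time': 2.5, 'joint_positions': [1.2687, 0.7876, 0.2748, 0.0401, 1.4734, -0.0617], 'tool_pos': [0.2292, 0.9711, 0.3482], 'ee_rot': [2.5345, 0.0002, 2.9098]}
```

The tilt is 34.8°, tips leading along the bay's +x. Next I retract and twist 90° so the jaw line lies across the bay.

carry_out --increments '[[0, [0, -40, -25], 0], [0, [0, -40, -25], 0], [0, [0, -40, -25], 0], [0, [0, -40, -25], 0], [0, [0, -40, -25], 0], [0, [0, -40, -25], 0], [0, [0, 0, 0], 8.5], [0, [0, 0, 0], 8.5]]'

```text
time: 3.3
tool_pos: [0.1667, 0.706, 0.336]
ee_rot: [2.558, -0.17, 2.658]
wrist_force: [-0.1, -0.1, -0.1]
width: 0.0939
finger_force: 0.0
```

carry_out --increments '[[0, [0, 0, 0], 8.5], [0, [0, 0, 0], 8.5], [0, [0, 0, 0], 8.5], [0, [0, 0, 0], 8.5], [0, [0, 0, 0], 8.5], [0, [0, 0, 0], 8.5], [0, [0, 0, 0], 8.5], [0, [0, 0, 0], 8.5]]'

```text
time: 4.1
tool_pos: [0.1673, 0.7079, 0.3359]
ee_rot: [3.085, -0.603, 1.438]
wrist_force: [-0.4, -0.1, -0.0]
width: 0.0939
finger_force: 0.0
```

carry_out --increments '[[0, [0, 0, 0], 5], [0, [0, 0, 0], 0]]'

```text
time: 4.3
tool_pos: [0.1673, 0.7079, 0.3358]
ee_rot: [3.141, -0.605, 1.339]
wrist_force: [0.6, 0.1, 0.2]
width: 0.094
finger_force: 0.0
```

```bash
cat >> h.py <<'E'
from scipy.spatial.transform import Rotation as Ro
YAW=np.radians(76.8);BX=np.array([np.cos(YAW),np.sin(YAW),0]);BY=np.array([-BX[1],BX[0],0]);B=np.c_[BX,BY,[0,0,1]]
O=np.array([.673,.0957,0])-.001*BX-.0008*BY
def st(p=True):
    o=robot.get_obs();R=Ro.from_euler("xyz",o["ee_rot"]).as_matrix();b=B.T@(o["tool_pos"]-O)
    if p:
        print("t",round(float(o["time"]),2),"q",np.round(o["joint_positions"],2),"world",np.round(o["tool_pos"],4),"bay mm",(b*1000).round(1))
        print("tool axes in bay frame (cols)\n",(B.T@R).round(3),"\nF bay",(B.T@o["wrist_force"]).round(2),"w",np.round(o["width"],4))
    return o,R,b
def to(*ws):
    "increments (mm, tool axes) through bay-frame waypoints (mm)"
    _,R,b=st()
    for w in ws:
        w=np.array(w)/1000;d=(B@R).T if 0 else R.T@B@(w-b);print("to",w*1000,"tool inc",(d*1000).round(1),"len",(np.linalg.norm(d)*1000).round(0));b=w
E
python3 - <<'E'
from h import *
print("waypoint bay",(B.T@(np.array([.35,.3,.35])-O)*1000).round(), (B.T@(np.array([.42,-.12,.3])-O)*1000).round())
to((133,370,350),(-260,100,300),(-300,9,300),(-300,9,100),(-265,9,30))
E
```

```text
waypoint bay [126. 362. 350.] [-267.  198.  300.]
t 4.3 q [1.23 0.05 1.3  0.06 1.19 1.46] world [0.1673 0.7079 0.3358] bay mm [481.5 632.9 335.8]
tool axes in bay frame (cols)
 [[ 0.823 -0.001  0.569]
 [-0.001 -1.    -0.001]
 [ 0.569  0.    -0.823]] 
F bay [ 0.22 -0.56  0.25] w 0.094
to [133. 370. 350.] tool inc [-278.4  263.4 -209.6] len 437.0
to [-260.  100.  300.] tool inc [-351.5  270.5 -182. ] len 479.0
to [-300.    9.  300.] tool inc [-32.8  91.  -22.7] len 99.0
to [-300.    9.  100.] tool inc [-1.137e+02 -1.000e-01  1.645e+02] len 200.0
to [-265.    9.   30.] tool inc [-11.   -0.1  77.5] len 78.0
```

carry_out --increments '[[174, [-28, 26, -21], 0], [174, [-28, 26, -21], 0], [174, [-28, 26, -21], 0], [174, [-28, 26, -21], 0], [174, [-28, 26, -21], 0], [174, [-28, 26, -21], 0], [174, [-28, 26, -21], 0], [174, [-28, 26, -21], 0]]'

```text
time: 5.1
tool_pos: [0.3054, 0.3863, 0.347]
ee_rot: [3.137, -0.605, 1.344]
wrist_force: [1.8, -0.1, 0.3]
width: 0.0334
finger_force: 0.0
```

carry_out --increments '[[174, [-28, 26, -21], 0], [174, [-28, 26, -21], 0], [174, [-35, 27, -18], 0], [174, [-35, 27, -18], 0], [174, [-35, 27, -18], 0], [174, [-35, 27, -18], 0], [174, [-35, 27, -18], 0], [174, [-35, 27, -18], 0]]'

```text
time: 5.9
tool_pos: [0.4444, 0.0405, 0.3193]
ee_rot: [3.137, -0.603, 1.342]
wrist_force: [0.8, 0.7, -0.4]
width: 0.0297
finger_force: 0.0
```

```bash
python3 - <<'E'
from h import *
to((-260,100,300),(-300,9,300),(-300,9,100),(-265,9,30))
E
```

```text
t 5.9 q [-0.48 -0.2   1.56  0.62  1.88 -0.09] world [0.4444 0.0405 0.3193] bay mm [-104.9  210.8  319.3]
tool axes in bay frame (cols)
 [[ 0.824 -0.001  0.567]
 [ 0.002 -1.    -0.004]
 [ 0.567  0.004 -0.824]] 
F bay [ 0.88 -0.62 -0.37] w 0.0297
to [-260.  100.  300.] tool inc [-138.9  110.8  -71.5] len 192.0
to [-300.    9.  300.] tool inc [-33.1  91.  -22.3] len 99.0
to [-300.    9.  100.] tool inc [-113.3   -0.8  164.8] len 200.0
to [-265.    9.   30.] tool inc [-10.8  -0.3  77.5] len 78.0
```

carry_out --increments '[[174, [-35, 28, -18], 0], [174, [-35, 28, -18], 0], [174, [-35, 28, -18], 0], [174, [-35, 28, -18], 0], [174, [-11, 30, -7], 0], [174, [-11, 30, -7], 0], [174, [-11, 30, -7], 0], [174, [0, 0, 0], 0]]'

```text
time: 6.7
tool_pos: [0.5977, -0.196, 0.2942]
ee_rot: [-3.14, -0.603, 1.338]
wrist_force: [-0.2, -0.3, -0.0]
width: 0.0297
finger_force: 0.0
```

```bash
python3 - <<'E'
from h import *
to((-300,9,130),(-300,9,60),(-265,9,30))
cv2.imwrite("pics/s1.png",robot.snapshot("side"));cv2.imwrite("pics/t1.png",robot.snapshot("top"))
E
```

```text
t 6.7 q [-0.69  0.37  1.01  0.59  1.99 -0.27] world [ 0.5977 -0.196   0.2942] bay mm [-300.1    7.5  294.2]
tool axes in bay frame (cols)
 [[ 0.823 -0.002  0.567]
 [-0.002 -1.    -0.   ]
 [ 0.567 -0.001 -0.823]] 
F bay [-0.33  0.15 -0.05] w 0.0297
to [-300.    9.  130.] tool inc [-93.   -1.4 135.3] len 164.0
to [-300.    9.   60.] tool inc [-39.7   0.1  57.6] len 70.0
to [-265.    9.   30.] tool inc [11.8 -0.  44.6] len 46.0
```

carry_out --increments '[[174, [-23, 0, 34], 0], [174, [-23, 0, 34], 0], [174, [-23, 0, 34], 0], [174, [-23, -1, 34], 0], [174, [-20, 0, 29], 0], [174, [-20, 0, 29], 0], [174, [-10, 0, 15], 0], [174, [0, 0, 0], 0]]'

```text
time: 7.6
tool_pos: [0.5933, -0.1904, 0.0428]
ee_rot: [-3.137, -0.605, 1.337]
wrist_force: [0.1, 0.1, -0.3]
width: 0.0299
finger_force: 0.0
```

```bash
python3 - <<'E'
from h import *
st()
s,t=robot.snapshot("side"),robot.snapshot("top")
a=cv2.resize(s[110:290,190:390],None,fx=2,fy=2);b=cv2.resize(t[110:290,180:380],None,fx=2,fy=2)
cv2.imwrite("pics/c2.png",np.hstack([a,b]))
for n,i in(("side",s),("top",t)):
    for q in blobs(i,"red",60):print(n,q)
E
```

```text
t 7.6 q [-0.69  0.49  1.35  0.53  1.6  -0.52] world [ 0.5933 -0.1904  0.0428] bay mm [-295.8   13.1   42.8]
tool axes in bay frame (cols)
 [[ 0.823 -0.001  0.569]
 [-0.003 -1.     0.003]
 [ 0.569 -0.004 -0.823]] 
F bay [ 0.09 -0.04 -0.33] w 0.0299
side ([269, 130, 14, 17, 167], [275.8, 137.2])
side ([332, 206, 30, 43, 345], [343.6, 223.1])
top ([320, 165, 19, 14, 143], [330.1, 170.2])
```

View pics/c2.png

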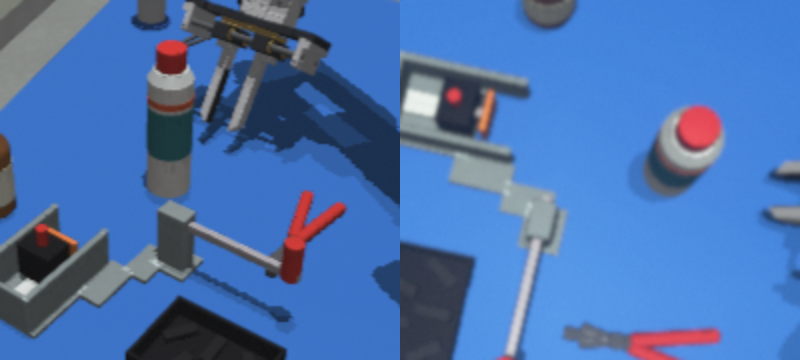

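The fingers are behind the can, partly open. Their tips show at top-view pixels (365,196) and (362.5,216), and the can stands untouched at about (325,185). I'll check the tips' place against the can from the same camera.

```bash
python3 - <<'E'
from h import *
for p in((365,196),(362.5,216)):print((B.T@(onz("top",*p,.036)-O)*1000).round(1))
w,e=tri((275.8,130.8+3),(329.6,172));print((B.T@(w-O)*1000).round(1),e)
# can foot/lower body edges seen in top: cap top centre at z=.188
print((B.T@(onz("top",329.6,171.9,.188)-O)*1000).round(1))
to((-265,9,26),(-235,9,26))
E
```

```text
[-276.1   -2.2   36. ]
[-278.4   35.9   36. ]
[-186.9    9.   186.9] 0.001999420420044072
[-186.3    8.2  188. ]
t 7.7 q [-0.69  0.48  1.35  0.54  1.6  -0.52] world [ 0.5956 -0.192   0.0466] bay mm [-296.8   10.4   46.6]
tool axes in bay frame (cols)
 [[ 0.824 -0.001  0.567]
 [ 0.001 -1.    -0.003]
 [ 0.567  0.003 -0.824]] 
F bay [-0.25 -0.5   0.66] w 0.0299
to [-265.    9.   26.] tool inc [14.5  1.3 34.9] len 38.0
to [-235.    9.   26.] tool inc [24.7 -0.  17. ] len 30.0
```

carry_out --increments '[[174, [5, 1, 12], 0], [174, [5, 1, 12], 0], [174, [4, 1, 9], 0], [174, [8, 0, 5], 0], [174, [8, 0, 5], 0], [174, [0, 0, 0], 0]]'

```text
time: 8.3
tool_pos: [0.6095, -0.1432, 0.0266]
ee_rot: [3.141, -0.603, 1.341]
wrist_force: [0.9, -0.6, 0.1]
width: 0.0297
finger_force: 0.0
```

```bash
cat >> h.py <<'E'
def fingers(k=4):
    "mean bay position of the TCP over k readings (camera calls pass time)"
    a=[]
    for _ in range(k):
        t=robot.snapshot("top");a.append(st(False)[2]*1000)
    print("mean bay",np.mean(a,0).round(1),"sd",np.std(a,0).round(1));return t
E
python3 - <<'E'
from h import *
t=fingers(6);st()
cv2.imwrite("pics/t3.png",cv2.resize(t[130:250,290:400],None,fx=5,fy=5,interpolation=cv2.INTER_CUBIC))
E
```

```text
mean bay [-247.8    7.8   26.5] sd [0.5 0.1 0.1]
t 8.6 q [-0.62  0.48  1.4   0.55  1.52 -0.49] world [ 0.6093 -0.1454  0.0263] bay mm [-248.2    7.8   26.3]
tool axes in bay frame (cols)
 [[ 0.824 -0.002  0.567]
 [-0.001 -1.    -0.001]
 [ 0.567  0.    -0.824]] 
F bay [ 0.18 -0.36  0.87] w 0.0301
```

View pics/t3.png

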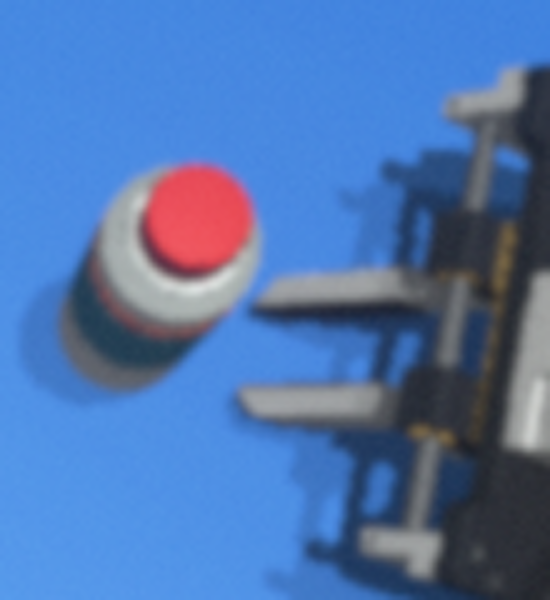

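The finger tips' inner corners are at about (341,192.4) and (338,209.2) in the top view, and the can foot's near rim is at about (313,208). I'll convert them.

```bash
python3 - <<'E'
from h import *
for p in((341,192.0),(338,209.2),(339.5,200.6)):print((B.T@(onz("top",*p,.020)-O)*1000).round(1))
cen=O+B@[-.187,.009,0]
print("foot rim leftmost/lowest predicted (crop px):")
r=np.array([(proj("top",cen+[.026*np.cos(a),.026*np.sin(a),0])-[290,130])*5 for a in np.linspace(0,6.28,73)])
print(r.min(0).round(),r.max(0).round(),"seen left~62 bottom~390")
E
```

```text
[-233.4   -3.4   20. ]
[-234.2   30.5   20. ]
[-233.8   13.6   20. ]
foot rim leftmost/lowest predicted (crop px):
[ 56. 259.] [189. 390.] seen left~62 bottom~390
```

carry_out --increments '[[174, [6.6, 0, 4.6], 0], [174, [6.6, 0, 4.6], 0], [174, [2.5, 0, 1.7], 0], [174, [2.5, 0, 1.7], 0], [174, [2.5, 0, 1.7], 0], [174, [2.5, 0, 1.7], 0], [174, [2.5, 0, 1.7], 0], [174, [2.5, 0, 1.7], 0]]'

```text
time: 9.4
tool_pos: [0.6172, -0.1119, 0.0262]
ee_rot: [3.141, -0.602, 1.339]
wrist_force: [-0.6, -2.3, -0.9]
width: 0.03
finger_force: 1.0
```

carry_out --increments '[[174, [2.5, 0, 1.7], 0], [174, [2.5, 0, 1.7], 0], [174, [2.5, 0, 1.7], 0], [174, [2.5, 0, 1.7], 0], [174, [0, 0, 0], 0]]'

```text
time: 9.9
tool_pos: [0.6199, -0.0991, 0.0263]
ee_rot: [-3.141, -0.603, 1.339]
wrist_force: [0.0, -0.7, -0.3]
width: 0.0299
finger_force: 0.5
```

```bash
cat >> h.py <<'E'
def cap(t):
    "cap centre (bay mm) seen from the top camera: ellipse of the red cap's blob top"
    c=[b for b in blobs(t,"red",60) if 0<b[0][1]<260]
    for s,m in c: print("blob",s,m,"as cap top",(B.T@(onz("top",s[0]+(s[2]-1)/2,m[1],.188)-O)*1000).round(1))
E
python3 - <<'E'
from h import *
t=fingers(3);st();cap(t);print("reference, at start:");cap(cv2.imread("pics/top0.png"))
E
```

```text
mean bay [-200.9    8.    26.3] sd [0.1 0.  0. ]
t 10.05 q [-0.55  0.46  1.43  0.57  1.48 -0.44] world [ 0.6199 -0.0993  0.0263] bay mm [-201.     8.    26.3]
tool axes in bay frame (cols)
 [[ 0.823 -0.001  0.568]
 [-0.001 -1.    -0.   ]
 [ 0.568 -0.    -0.823]] 
F bay [-0.67 -0.77 -0.57] w 0.0295
blob [309, 162, 16, 9, 68] [317.6, 165.7] as cap top [-164.8    3.1  188. ]
reference, at start:
blob [320, 165, 19, 17, 202] [329.5, 171.7] as cap top [-185.4    8.1  188. ]
```

carry_out --increments '[[174, [4.1, 0.6, 2.8], 0], [174, [4.1, 0.6, 2.8], 0], [174, [4.1, 0.6, 2.8], 0], [174, [4.1, 0.6, 2.8], 0], [174, [4.1, 0.6, 2.8], 0], [174, [4.1, 0.6, 2.8], 0], [174, [4.1, 0.6, 2.8], 0], [174, [4.1, 0.6, 2.8], 0]]'

```text
time: 10.85
tool_pos: [0.6338, -0.0617, 0.0263]
ee_rot: [-3.141, -0.603, 1.339]
wrist_force: [-0.6, -2.2, 0.0]
width: 0.0301
finger_force: 0.8
```

carry_out --increments '[[174, [4.1, 0.6, 2.8], 0], [174, [4.1, 0.6, 2.8], 0], [174, [4.1, 0.6, 2.8], 0], [174, [4.1, 0.6, 2.8], 0], [174, [2, 0, 1.4], 0], [174, [0, 0, 0], 0]]'

```text
time: 11.45
tool_pos: [0.6413, -0.0404, 0.0266]
ee_rot: [3.142, -0.603, 1.34]
wrist_force: [-0.6, -0.1, -0.4]
width: 0.03
finger_force: 0.3
```

```bash
python3 - <<'E'
from h import *
t=fingers(3);st();cap(t);s=robot.snapshot("side")
a=cv2.resize(t[110:230,160:320],None,fx=4,fy=4,interpolation=cv2.INTER_CUBIC)
cv2.imwrite("pics/t4raw.png",t);cv2.imwrite("pics/s4raw.png",s);cv2.imwrite("pics/t4.png",a)
E
```

```text
mean bay [-139.     0.6   26.7] sd [0.1 0.  0. ]
t 11.6 q [-0.45  0.45  1.45  0.59  1.43 -0.36] world [ 0.6413 -0.0407  0.0268] bay mm [-139.1    0.5   26.8]
tool axes in bay frame (cols)
 [[ 0.823 -0.001  0.568]
 [-0.001 -1.    -0.001]
 [ 0.568  0.    -0.823]] 
F bay [ 0.39  0.3  -0.1 ] w 0.0299
```

View pics/t4.png

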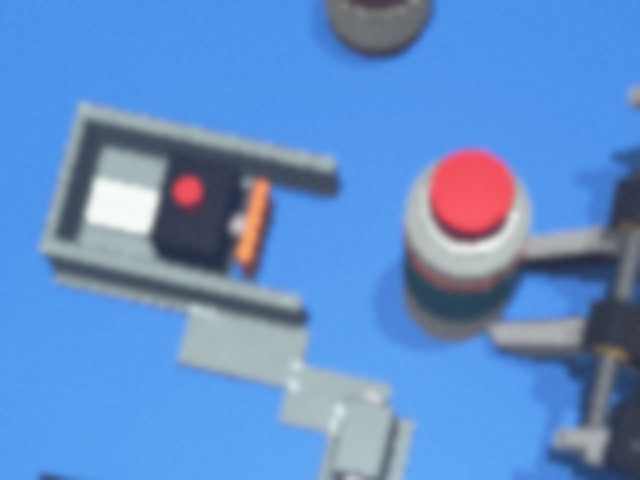

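The cap top is centred at crop (472,190), which is (277.6,157.3) in the image. The can stands upright and cradled, and the bay's mouth is ahead of it.

```bash
python3 - <<'E'
from h import *
K=lambda u,v:((u+.5)/4-.5+160,(v+.5)/4-.5+110)
b=lambda p,z:(B.T@(onz("top",*p,z)-O)*1000).round(1)
print("cap",b(K(472,190),.188))
t=cv2.imread("pics/t4raw.png");h=cv2.cvtColor(t,cv2.COLOR_BGR2HSV)
m=(cv2.inRange(h,(0,130,110),(8,255,255))|cv2.inRange(h,(172,130,110),(180,255,255)))[140:180,255:300]
c=max(cv2.findContours(m,0,1)[0],key=cv2.contourArea)+[255,140];(u,v),r=cv2.minEnclosingCircle(c);print("cap circle",u,v,r,b((u,v),.188),cv2.fitEllipse(c)[0])
# foot rim: predicted extents for axis guesses
for y in(0,3,6):
    cen=O+B@[-.103,y/1000,0];r=np.array([(proj("top",cen+[.026*np.cos(a),.026*np.sin(a),0])) for a in np.linspace(0,6.28,73)])
    print(y,"foot rim max row in crop",((r.max(0)[1]-110+.5)*4-.5).round(),"min col",((r.min(0)[0]-160+.5)*4-.5).round(),"seen bottom ~340, left ~408")
print("cheeks top: L outer mouth",b(K(338,162),.05),"L inner?",b(K(338,178),.05),"R outer",b(K(303,312),.05),"R in",b(K(305,297),.05))
print("pad",b(K(268,180),.046),b(K(253,272),.046))
E
```

```text
cap [-103.5    2.9  188. ]
cap circle 277.5 158.0 10.30786418914795 [-103.6    4.3  188. ] (277.41436767578125, 158.1480255126953)
0 foot rim max row in crop 338.0 min col 402.0 seen bottom ~340, left ~408
3 foot rim max row in crop 344.0 min col 401.0 seen bottom ~340, left ~408
6 foot rim max row in crop 350.0 min col 400.0 seen bottom ~340, left ~408
cheeks top: L outer mouth [-37. -35.  50.] L inner? [-38.8 -27.4  50. ] R outer [-37.6  38.7  50. ] R in [-36.9  31.6  50. ]
pad [ -6.4 -20.2  46. ] [-10.   24.6  46. ]
```

Can and bay centre line agree to about 1 mm, and the pad face is near x = -9 mm, so first touch should come at a TCP x of about -71. I'll push on to about -85, then feel for it.

carry_out --increments '[[174, [3.7, 0, 2.6], 0], [174, [3.7, 0, 2.6], 0], [174, [3.7, 0, 2.6], 0], [174, [3.7, 0, 2.6], 0], [174, [3.7, 0, 2.6], 0], [174, [3.7, 0, 2.6], 0], [174, [3.7, 0, 2.6], 0], [174, [0, 0, 0], 0]]'

```text
time: 12.45
tool_pos: [0.6486, -0.0093, 0.0264]
ee_rot: [3.141, -0.604, 1.34]
wrist_force: [0.6, -0.7, 1.0]
width: 0.0299
finger_force: 0.6
```

carry_out --increments '[[174, [2.5, 0, 1.7], 0], [174, [2.5, 0, 1.7], 0], [174, [2.5, 0, 1.7], 0], [174, [2.5, 0, 1.7], 0], [174, [2.5, 0, 1.7], 0], [174, [2.5, 0, 1.7], 0], [174, [2.5, 0, 1.7], 0]]'

```text
time: 13.15
tool_pos: [0.6533, 0.0106, 0.0263]
ee_rot: [-3.142, -0.603, 1.339]
wrist_force: [-0.9, -3.8, 2.2]
width: 0.0296
finger_force: 1.6
```

```bash
python3 - <<'E'
from h import *
st();t=robot.snapshot("top");cv2.imwrite("pics/t5raw.png",t);st()
E
```

```text
t 13.15 q [-0.37  0.44  1.46  0.61  1.38 -0.3 ] world [0.6533 0.0106 0.0263] bay mm [-86.3   0.5  26.3]
tool axes in bay frame (cols)
 [[ 0.824 -0.001  0.567]
 [-0.001 -1.    -0.001]
 [ 0.567 -0.    -0.824]] 
F bay [-3.92 -0.03  2.17] w 0.0296
t 13.2 q [-0.37  0.44  1.46  0.61  1.38 -0.3 ] world [0.6533 0.0112 0.0263] bay mm [-85.8   0.6  26.3]
tool axes in bay frame (cols)
 [[ 0.823 -0.001  0.567]
 [-0.001 -1.    -0.   ]
 [ 0.567 -0.    -0.823]] 
F bay [-1.42  0.4   1.39] w 0.0298
```

carry_out --increments '[[174, [1.6, 0, 1.1], 0], [174, [1.6, 0, 1.1], 0], [174, [1.6, 0, 1.1], 0], [174, [1.6, 0, 1.1], 0]]'

```text
time: 13.6
tool_pos: [0.6551, 0.018, 0.0263]
ee_rot: [-3.142, -0.603, 1.339]
wrist_force: [-0.5, -3.0, 2.5]
width: 0.0296
finger_force: 1.6
```

```bash
cat > f.py <<'E'
from h import *
for _ in range(3):
    o,R,b=st(False);print(round(float(o["time"]),2),(b*1000).round(1),"F",(B.T@o["wrist_force"]).round(2),"ff",np.round(o["finger_force"],2));t=robot.snapshot("top")
cv2.imwrite(f"pics/f{o['time']:.2f}.png",t)
E
python3 f.py
```

```text
13.6 [-78.7   0.5  26.3] F [-3.03 -0.25  2.47] ff 1.57
13.65 [-78.4   0.5  26.3] F [-1.89 -0.43  1.09] ff 1.36
13.7 [-78.4   0.5  26.3] F [-2.74 -0.38  1.27] ff 1.13
```

carry_out --increments '[[174, [0.8, 0, 0.57], 0], [174, [0.8, 0, 0.57], 0], [174, [0.8, 0, 0.57], 0], [174, [0.8, 0, 0.57], 0]]'

```text
time: 14.15
tool_pos: [0.656, 0.0217, 0.0263]
ee_rot: [3.141, -0.603, 1.339]
wrist_force: [-1.2, -3.3, 1.9]
width: 0.0298
finger_force: 1.6
```

```bash
python3 f.py
```

```text
14.15 [-74.9   0.4  26.3] F [-3.5   0.4   1.89] ff 1.61
14.2 [-74.7   0.5  26.3] F [-3.13 -0.3   1.97] ff 1.52
14.25 [-74.8   0.5  26.3] F [-2.32 -0.54  1.6 ] ff 1.41
```

carry_out --increments '[[174, [0.8, 0, 0.57], 0], [174, [0.8, 0, 0.57], 0], [174, [0.8, 0, 0.57], 0]]'

```text
time: 14.6
tool_pos: [0.6567, 0.0246, 0.0263]
ee_rot: [3.141, -0.603, 1.339]
wrist_force: [-1.1, -4.5, 2.4]
width: 0.0301
finger_force: 1.7
```

```bash
python3 f.py
```

```text
14.6 [-71.9   0.4  26.3] F [-4.62 -0.    2.42] ff 1.66
14.65 [-71.7   0.5  26.3] F [-4.37  0.06  2.51] ff 1.56
14.7 [-71.8   0.5  26.2] F [-3.86 -0.24  1.85] ff 1.45
```

```bash
ls pics; python3 - <<'E'
from h import *
import glob
for f in ["pics/top0.png","pics/t4raw.png","pics/t5raw.png"]+sorted(glob.glob("pics/f*.png")):
    t=cv2.imread(f);h=cv2.cvtColor(t,cv2.COLOR_BGR2HSV)[140:200,190:250]
    m=cv2.inRange(h,(5,120,90),(20,255,255));p=np.argwhere(m)[:,::-1]+[190,140]
    if len(p): 
        q=np.array([(B.T@(onz("top",u,v,.046)-O)*1000) for u,v in p]);print(f,len(p),"bay x mean",q[:,0].mean().round(2),"min..max",q.min(0)[:2].round(1),q.max(0)[:2].round(1),q[(q[:,1]>10),0].mean().round(2))
E
```

```text
c2.png
f13.70.png
f14.25.png
f14.70.png
s1.png
s4raw.png
sc.png
side0.png
t1.png
t3.png
t4.png
t4raw.png
t5raw.png
tc.png
top0.png
pics/top0.png 63 bay x mean -4.51 min..max [ -7.7 -18.8] [-1.2 20.5] -4.7
pics/t4raw.png 62 bay x mean -4.47 min..max [ -7.7 -18.8] [-1.2 20.5] -4.57
pics/t5raw.png 65 bay x mean -4.59 min..max [ -8.1 -18.8] [-1.2 20.5] -4.7
pics/f13.70.png 61 bay x mean -4.75 min..max [ -8.1 -14.6] [-1.2 20.5] -4.86
pics/f14.25.png 46 bay x mean -4.62 min..max [-8.1 -6.6] [-1.2 20.5] -4.86
pics/f14.70.png 33 bay x mean -4.31 min..max [-7.7 -1. ] [-1.2 20.5] -4.57
```

```bash
cat >> f.py <<'E'
h=cv2.cvtColor(t,cv2.COLOR_BGR2HSV)[140:200,190:250];p=np.argwhere(cv2.inRange(h,(5,120,90),(20,255,255)))[:,::-1]+[190,140]
q=np.array([(B.T@(onz("top",u,v,.046)-O)*1000) for u,v in p]);print("pad x (free -4.75)",q[q[:,1]>10,0].mean().round(2))
E
```

carry_out --increments '[[174, [0.8, 0, 0.57], 0], [174, [0.8, 0, 0.57], 0]]'

```text
time: 14.95
tool_pos: [0.6571, 0.0265, 0.0262]
ee_rot: [3.141, -0.603, 1.339]
wrist_force: [-0.9, -3.4, 2.4]
width: 0.0301
finger_force: 1.7
```

```bash
python3 f.py
```

```text
14.95 [-70.    0.4  26.2] F [-3.55  0.13  2.41] ff 1.72
15.0 [-69.8   0.4  26.2] F [-3.9   0.37  1.65] ff 1.63
15.05 [-69.8   0.4  26.2] F [-3.32  1.16  2.05] ff 1.53
pad x (free -4.75) -4.57
```

carry_out --increments '[[174, [0.8, 0, 0.57], 0], [174, [0.8, 0, 0.57], 0]]'

```text
time: 15.3
tool_pos: [0.6576, 0.0284, 0.0262]
ee_rot: [3.141, -0.603, 1.339]
wrist_force: [-0.8, -4.4, 2.5]
width: 0.0302
finger_force: 1.8
```

```bash
python3 f.py
```

```text
15.3 [-68.1   0.4  26.2] F [-4.51 -0.27  2.51] ff 1.77
15.35 [-67.8   0.4  26.2] F [-3.52  0.39  2.26] ff 1.68
15.4 [-67.9   0.5  26.2] F [-2.95 -1.01  2.87] ff 1.58
pad x (free -4.75) -4.57
```

carry_out --increments '[[174, [0.8, 0, 0.57], 0], [174, [0.8, 0, 0.57], 0]]'

```text
time: 15.65
tool_pos: [0.6581, 0.0302, 0.0261]
ee_rot: [3.141, -0.603, 1.339]
wrist_force: [-0.9, -3.9, 2.9]
width: 0.0298
finger_force: 2.2
```

```bash
python3 f.py
```

```text
15.65 [-66.2   0.4  26.1] F [-3.96 -0.02  2.9 ] ff 2.15
15.7 [-66.1   0.4  26.1] F [-3.73 -0.29  2.76] ff 2.02
15.75 [-66.1   0.4  26.1] F [-3.49 -0.25  3.43] ff 1.94
pad x (free -4.75) -3.0
```

The finger force jumped and the pad has shifted about 1.6 mm, so contact is made. I'll push 2 mm more for about 1.5 N.

carry_out --increments '[[174, [0.8, 0, 0.57], 0], [174, [0.8, 0, 0.57], 0]]'

```text
time: 16.0
tool_pos: [0.6585, 0.0319, 0.0261]
ee_rot: [3.141, -0.602, 1.339]
wrist_force: [-1.4, -5.3, 4.0]
width: 0.0301
finger_force: 2.6
```

```bash
python3 f.py; python3 f.py
```

```text
16.0 [-64.5   0.3  26.1] F [-5.49  0.13  4.03] ff 2.63
16.05 [-64.3   0.3  26.1] F [-4.38  0.23  4.06] ff 2.44
16.1 [-64.3   0.4  26.1] F [-5.51  1.34  2.41] ff 2.36
pad x (free -4.75) -1.1
16.15 [-64.4   0.3  26.1] F [-5.1  -1.02  2.68] ff 2.35
16.2 [-64.3   0.4  26.1] F [-4.64 -0.37  3.61] ff 2.34
16.25 [-64.3   0.3  26.1] F [-4.74  1.73  2.03] ff 2.36
pad x (free -4.75) -1.1
```

carry_out --increments '[[174, [-1.6, 0, -1.1], 0], [174, [-3, 0, -2.1], 0], [174, [-8, 0, -5.6], 0], [174, [-12, 0, -8.4], 0], [174, [-16, 0, -11], 0], [174, [-10, 0, -7], 0], [174, [0, 0, 0], 0]]'

```text
time: 17.0
tool_pos: [0.6442, -0.03, 0.0262]
ee_rot: [-3.141, -0.603, 1.336]
wrist_force: [0.0, -0.7, 0.7]
width: 0.03
finger_force: 0.0
```

```bash
python3 f.py; python3 - <<'E'
from h import *
t=robot.snapshot("top");cv2.imwrite("pics/t6.png",cv2.resize(t[110:310,160:320],None,fx=3,fy=3,interpolation=cv2.INTER_CUBIC))
to((-125,0,200),(-125,285,200),(-79,270,84))
E
```

```text
17.0 [-1.28e+02  1.00e-01  2.62e+01] F [-0.65 -0.17  0.69] ff 0.0
17.05 [-126.9    0.3   26.4] F [-0.47 -0.09  0.27] ff 0.0
17.1 [-126.1    0.5   26.4] F [-0.89 -0.57  0.79] ff 0.0
pad x (free -4.75) -0.94
t 17.2 q [-0.43  0.44  1.45  0.6   1.41 -0.35] world [ 0.6443 -0.0273  0.0264] bay mm [-125.3    0.7   26.4]
tool axes in bay frame (cols)
 [[ 0.823 -0.001  0.567]
 [-0.001 -1.    -0.   ]
 [ 0.567 -0.    -0.823]] 
F bay [-0.46  0.9  -0.64] w 0.0302
to [-125.    0.  200.] tool inc [  98.7    0.7 -142.8] len 174.0
to [-125.  285.  200.] tool inc [-2.00e-01 -2.85e+02 -1.00e-01] len 285.0
to [-79. 270.  84.] tool inc [-27.9  15.  121.6] len 126.0
```

View pics/t6.png

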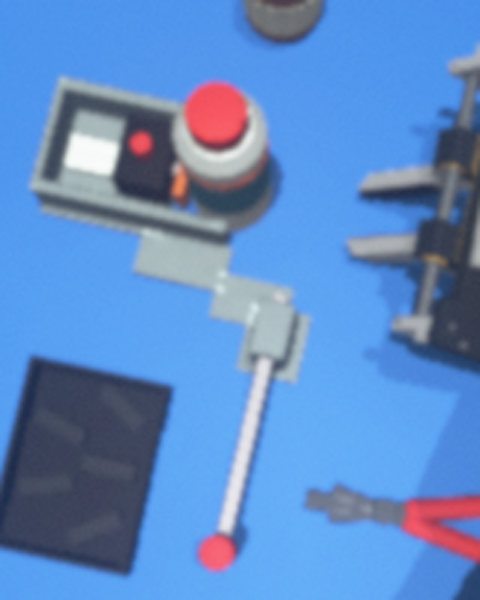

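The can stands upright in the bay against the pad, which is still pressed (-0.9 against -4.75 mm free), and the fingers are clear at about crop (360,215). The knob is still open at crop (217,551). Next: lift, close the fingers and move beyond the knob.

carry_out --increments '[[255, [20, 0, -28.6], 0], [255, [20, 0, -28.6], 0], [255, [20, 0, -28.6], 0], [255, [20, 0, -28.6], 0], [255, [20, 0, -28.6], 0], [255, [0, -36, 0], 0], [255, [0, -36, 0], 0], [255, [0, -36, 0], 0]]'

```text
time: 18.0
tool_pos: [0.5383, -0.0006, 0.2012]
ee_rot: [3.141, -0.603, 1.341]
wrist_force: [0.3, 1.0, -0.5]
width: 0.0005
finger_force: 0.0
```

carry_out --increments '[[255, [0, -36, 0], 0], [255, [0, -36, 0], 0], [255, [0, -36, 0], 0], [255, [0, -36, 0], 0], [255, [0, -36, 0], 0], [255, [0, 0, 0], 0], [255, [0, 0, 0], 0]]'

```text
time: 18.7
tool_pos: [0.3644, 0.04, 0.2012]
ee_rot: [3.139, -0.602, 1.341]
wrist_force: [-0.8, 0.5, -1.3]
width: 0.0002
finger_force: 0.0
```

```bash
python3 - <<'E'
from h import *
to((-79,272,84))
E
```

```text
t 18.7 q [-0.59 -0.35  1.91  0.57  1.78 -0.29] world [0.3644 0.04   0.2012] bay mm [-123.7  288.6  201.2]
tool axes in bay frame (cols)
 [[ 0.824 -0.001  0.567]
 [ 0.    -1.    -0.003]
 [ 0.567  0.002 -0.824]] 
F bay [ 0.29  0.9  -1.29] w 0.0002
to [-79. 272.  84.] tool inc [-29.6  16.2 121.9] len 127.0
```

carry_out --increments '[[255, [-6, 3, 24.4], 0], [255, [-6, 3, 24.4], 0], [255, [-6, 3, 24.4], 0], [255, [-6, 3, 24.4], 0], [255, [-6, 3, 24.4], 0], [255, [0, 0, 0], 0], [255, [0, 0, 0], 0]]'

```text
time: 19.4
tool_pos: [0.3896, 0.0797, 0.0836]
ee_rot: [-3.14, -0.603, 1.339]
wrist_force: [0.1, -0.1, -0.1]
width: 0.0005
finger_force: 0.0
```

```bash
python3 - <<'E'
from h import *
to((-79,250,84),(-79,147,84));t=robot.snapshot("top");s=robot.snapshot("side")
a=cv2.resize(t[200:320,180:300],None,fx=3,fy=3);b=cv2.resize(s[170:290,260:400],None,fx=3,fy=3)
cv2.imwrite("pics/k.png",np.hstack([a,b]))
E
```

```text
t 19.4 q [-0.46 -0.22  2.06  0.59  1.47 -0.34] world [0.3896 0.0797 0.0836] bay mm [-79.3 273.1  83.6]
tool axes in bay frame (cols)
 [[ 0.823 -0.     0.568]
 [-0.001 -1.     0.001]
 [ 0.568 -0.001 -0.823]] 
F bay [-0.03 -0.14 -0.13] w 0.0005
to [-79. 250.  84.] tool inc [ 0.5 23.1 -0.2] len 23.0
to [-79. 147.  84.] tool inc [ 1.00e-01  1.03e+02 -1.00e-01] len 103.0
```

View pics/k.png

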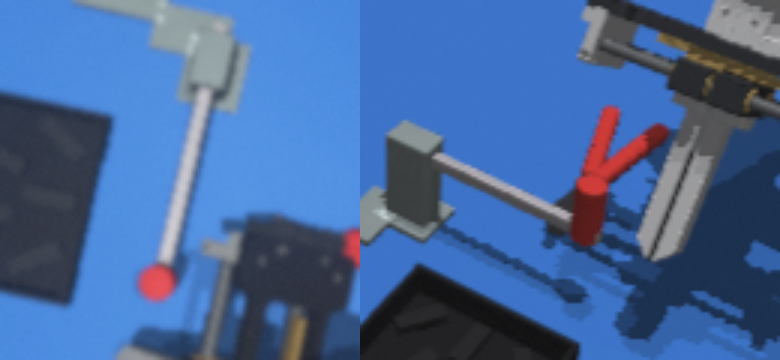

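The closed fingers stand beside the knob, on its outer side. I push along the bay's -y, which is tool +y.

carry_out --increments '[[255, [0, 10, 0], 0], [255, [0, 5, 0], 0], [255, [0, 5, 0], 0], [255, [0, 5, 0], 0], [255, [0, 5, 0], 0], [255, [0, 8, 0], 0], [255, [0, 8, 0], 0], [255, [0, 8, 0], 0]]'

```text
time: 20.3
tool_pos: [0.442, 0.067, 0.0832]
ee_rot: [-3.141, -0.603, 1.339]
wrist_force: [-2.7, 0.6, 0.9]
width: 0.0005
finger_force: 1.2
```

carry_out --increments '[[255, [0, 8, 0], 0], [255, [0, 8, 0], 0], [255, [0, 8, 0], 0], [255, [0, 8, 0], 0], [255, [0, 8, 0], 0], [255, [0, 8, 0], 0], [255, [0, 8, 0], 0], [255, [0, 0, 0], 0]]'

```text
time: 21.1
tool_pos: [0.4976, 0.0539, 0.0835]
ee_rot: [3.14, -0.603, 1.339]
wrist_force: [-1.2, 0.2, -0.4]
width: 0.0004
finger_force: 0.0
```

```bash
python3 f.py
```

```text
21.1 [-79.8 162.   83.5] F [-0.05  1.21 -0.35] ff 0.0
21.15 [-79.7 162.4  83.5] F [-0.32  0.47  0.29] ff 0.0
21.2 [-79.6 162.8  83.5] F [-0.01  1.85 -0.74] ff 0.0
pad x (free -4.75) -1.26
```

carry_out --increments '[[255, [0, 3, 0], 0], [255, [0, 3, 0], 0], [255, [0, 3, 0], 0], [255, [0, 2, 0], 0], [255, [0, 2, 0], 0]]'

```text
time: 21.75
tool_pos: [0.5089, 0.0513, 0.0834]
ee_rot: [-3.141, -0.603, 1.339]
wrist_force: [-1.4, 0.4, 1.0]
width: 0.0004
finger_force: 1.1
```

carry_out --increments '[[255, [0, 1, 0], 0], [255, [0, 1, 0], 0]]'

```text
time: 21.95
tool_pos: [0.5109, 0.0508, 0.0834]
ee_rot: [3.142, -0.603, 1.339]
wrist_force: [-2.2, 1.3, 1.3]
width: 0.0004
finger_force: 1.0
```

```bash
python3 f.py
```

```text
21.95 [-79.7 148.4  83.4] F [0.77 2.46 1.34] ff 1.02
22.0 [-79.7 148.3  83.4] F [-0.45  1.1   0.51] ff 0.82
22.05 [-79.7 148.3  83.4] F [-0.17  1.29  1.45] ff 0.72
pad x (free -4.75) -1.1
```

carry_out --increments '[[255, [0, 1, 0], 0], [255, [0, 1, 0], 0], [255, [0, 1, 0], 0]]'

```text
time: 22.4
tool_pos: [0.5132, 0.0503, 0.0834]
ee_rot: [-3.14, -0.603, 1.339]
wrist_force: [-5.9, 0.5, 3.6]
width: 0.0005
finger_force: 2.6
```

carry_out --increments '[[255, [0, 1, 0], 0], [255, [0, 1, 0], 0]]'

```text
time: 22.6
tool_pos: [0.5132, 0.0503, 0.0833]
ee_rot: [-3.135, -0.603, 1.339]
wrist_force: [-11.9, 0.3, 7.4]
width: 0.0005
finger_force: 5.5
```

```bash
python3 f.py
```

```text
22.6 [-79.7 146.   83.3] F [-2.46 11.67  7.44] ff 5.5
22.65 [-79.7 146.   83.4] F [-3.29  9.45  5.67] ff 4.79
22.7 [-79.7 146.   83.4] F [-3.84  9.79  6.92] ff 4.75
pad x (free -4.75) -1.1
```

The force has risen to 10 N with no more motion, so the bar is at its end stop. I back off along +y and lift clear.

carry_out --increments '[[255, [0, -4, 0], 0], [255, [0, -15, 0], 0], [255, [0, -25, 0], 0], [255, [0, -20, 0], 0], [255, [10, 0, -25], 0], [255, [15, 0, -28], 0], [255, [15, 0, -28], 0], [255, [0, 0, 0], 0]]'

```text
time: 23.55
tool_pos: [0.4536, 0.0501, 0.1776]
ee_rot: [3.127, -0.601, 1.345]
wrist_force: [-0.3, -0.7, 1.3]
width: 0.0005
finger_force: 0.0
```

carry_out --increments '[[255, [0, -30, 0], 0], [255, [0, -30, 0], 0], [255, [0, 0, 0], 0], [255, [0, 0, 0], 0]]'

```text
time: 23.95
tool_pos: [0.3923, 0.0653, 0.1722]
ee_rot: [3.14, -0.602, 1.339]
wrist_force: [-0.5, 0.1, -0.4]
width: 0.0008
finger_force: 0.0
```

```bash
python3 f.py; python3 - <<'E'
from h import *
t=robot.snapshot("top");print([b for b in blobs(t,"red",10)])
s=robot.snapshot("side")
for b in blobs(s,"red",10):print("side",b)
print("predicted shut knob top",proj("top",O+B@[-.079,.1248,.102]),proj("side",O+B@[-.079,.1248,.102]))
u=[b for b in blobs(t,"red",10)]
for s_,m in u:print(m,(B.T@(onz("top",*m,.102)-O)*1000).round(1))
cap(t)
E
```

```text
23.95 [-92.7 267.1 172.2] F [-0.02  0.46 -0.37] ff 0.0
24.0 [-92.7 266.8 172.4] F [-0.44 -0.7   0.13] ff 0.0
24.05 [-92.7 266.7 172.6] F [-0.63  0.18 -0.26] ff 0.0
pad x (free -4.75) -1.09
[([223, 139, 18, 17, 214], [231.3, 146.3]), ([205, 156, 4, 4, 12], [206.5, 157.2]), ([305, 276, 33, 6, 89], [321.0, 278.3]), ([316, 291, 11, 6, 37], [320.9, 293.6])]
side ([218, 161, 16, 19, 226], [226.2, 169.4])
side ([218, 195, 21, 5, 35], [227.9, 197.9])
side ([335, 206, 27, 24, 247], [345.4, 218.9])
side ([288, 209, 9, 20, 85], [292.5, 215.6])
side ([208, 222, 6, 5, 22], [210.3, 224.2])
side ([210, 228, 3, 5, 11], [211.2, 230.3])
predicted shut knob top [245.85319141 235.31480051] [291.82232081 210.88659864]
[231.3, 146.3] [-18.3 -22.3 102. ]
[206.5, 157.2] [ 19.6   6.6 102. ]
[321.0, 278.3] [-217.1  166.4  102. ]
[320.9, 293.6] [-221.8  190.8  102. ]
blob [223, 139, 18, 17, 214] [231.3, 146.3] as cap top [-29.6   1.7 188. ]
```

The knob is at its predicted shut place in the side view. The can is upright at (-30,+2) mm in the bay, the pad is still pressed and the robot touches nothing, so I hand it in.

```bash
python3 -c "
from bench import robot
print(robot.close_job())"
```

```text
the job is handed in; nothing more can be done
None
```

The job is handed in (no verdict was returned): by the last camera check the can stands upright in the bay about 2 mm off centre, the sprung pad is pressed in about 3.6 mm (roughly 1.8 N), and the bar was pushed to its end stop; the bottle, tray and snips were not touched.

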